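Put the bench supplies away by kind

ROBOT

A 6-joint arm with a two-finger parallel gripper is mounted at the origin on a cart in front of the work surface, level with it; the furniture and walls round the work are solid. World frame = base frame: x ahead of the robot, y to its left, z up, the work surface at z = 0. Lengths are in m, angles in rad, forces in N, time in s.
With the tool pointing down it reaches from about 0.275 to 0.975 m from the base axis. Payload 8.4 kg.
Tool frame: the origin (TCP) lies midway between the tips of the shut fingers; the grasp point (between the pads) lies 19 mm behind it; z points along the fingers, y is the line along which they close (so a half turn about z gives the same grasp; the last joint's range is limited). The gripper opens to 92 mm and grips with 3 to 60 N. Pads are 20 mm wide; open, the fingers measure 128 mm over their backs; the gripper's body (75 mm by 189 mm) begins 69 mm behind the grasp point.
Start: joints at [1.156, 0.353, 1.633, -0, 1.155, -0.002], TCP at [0.251, 0.573, 0.215] pointing down, gripper open.
Joint ranges: [-2.63, 2.63], [-0.92, 2.1], [0.06, 2.66], [-1.3, 4.44], [0, 2.69], [-3.02, 3.02]. Speed limits (rad/s): [2.22, 2.22, 2.79, 3.14, 3.14, 3.14].

INTERFACE

Orientations are given as a unit quaternion [w, x, y, z].
In Python, from cell import arm gives the robot as it stands.
- The arm moves only by the tool step_arm, never from a script. Its argument "commands" is a list of rows, each an object with "slide": the shift along the tool's x, y, z in m, a list of three; "dr": the turn, a rotation vector about the tool's x, y, z in degrees, a list of three; "jaw": the closure, from -1 (fully open) to 1 (shut). A call has 1 to 5 rows; each row is the pose to reach, as a shift and turn from the pose commanded when the call began, along the tool's axes at that moment; what a row does not reach only later rows make up. A row lasts 1/10 s, in which the tool goes at most 50 mm and 8.59 degrees, less where a joint would pass 70% of its speed; a pose out of reach is approached as far as the arm can. A call with a gripper value outside its range is refused whole. The fingers move at their own pace and stop on an object; "newtons" is the grip in N (left out, the last holds). Time passes only in rows, so rows that repeat a pose let the fingers close. It gives the time, the measured TCP pose, the force, the opening and the grip force at its end, in the units of the state.
- arm.sense(): the state, without advancing time (a new reading comes with each control period).
- arm.capture(name): name is "side" or "top"; returns a dict with "pixels" (384x512x3 uint8, blue, green, red), "depth" (384x512 float32, m along the optical axis (not along the pixel's ray), 0 where there is no reading), "fx", "fy", "cx", "cy" (pixels), "rvec" (rotation vector, rad) and "tvec" (3), from world to camera coordinates, as OpenCV has them. Camera axes: x right, y down, z forward; pixel columns grow to the right and rows downward; lengths in m; the calibration is good to about 2 mm. A picture is of the moment at which its call begins.
- arm.close_job(): hands the job in; it is judged then, once.
The state is a dict: "time": time; "qpos": joint angles; "dq": joint speeds; "joint_torque": joint torques, N m; "ee_pos": TCP position; "orientation": TCP orientation; "wrist_force": force on the tool from outside, world axes, zero at the start; "torque": the same for the moment, N m; "width": finger opening in m; "grip_force": force on a finger pad.
Only numpy, scipy, OpenCV 4.12 (cv2) and the standard library are available. Lean on these libraries where they do the work, as an engineer would, in place of code of your own. Each camera call takes 0.05 s, during which the arm holds its last target. There are 200 camera calls.

TASK

Sort the loose supplies into their places, each left standing the way up it is now: the tall spray bottle goes into the back bay of the wooden tote first, and only then the cord spool into the bay in front of it; the big lamp-holder carton goes into the square metal bin, and the two small spark-plug cartons go into the low pocket tray, one to a pocket, either way round. Do not disturb the tape measure or the yellow screwdriver.

Things in the scene. Friction and masses are not known exactly. Their poses are not given: they have to be found in the camera images.
- tote: Fixed. Origin: centre of its underside, on the bench top; z up. Plywood tote, two open bays in line, 164 (x) x 86 (y) mm, walls 4 mm thick, 22 mm high, floor 4 mm. x points from front to back bay, roughly away from the robot. Back bay 66 x 78 mm inside, centre x = +45, y = 0 mm; front bay 78 x 78 mm inside, centre x = -39, y = 0 mm; board between them 12 mm thick, 22 mm high.
- square_bin: Fixed. Origin: centre of its underside, on the bench top; z up. Square steel bin with one open bay, 90 x 90 mm, 82 x 82 mm inside, walls 4 mm thick with a rolled rim, up to 26 mm high, floor 4 mm thick. A small card holder marks the front (-x) side.
- pocket_tray: Fixed. Origin: centre of its underside, on the bench top; z up. Low grey plastic tray with two pockets side by side, 68 (x) x 128 (y) mm, walls 4 mm thick and 12 mm high, floor 4 mm thick. Each pocket is 60 (x) x 52 (y) mm inside; their centres lie at y = +34 and y = -34 mm, x = 0; a flat bar 16 mm wide, 12 mm high, parts them.
- spray_bottle: Loose. Tall white pump spray bottle, standing, 171 mm high; its body is a plain cylinder 42 mm in diameter up to 138 mm, a narrower pump above. About 0.13 kg. Origin: centre of its underside; z up. 
- cord_spool: Loose. White spool of cord standing on end, 53 mm in diameter (about 48 mm between the fingers) and 48 mm high. About 0.09 kg. Origin on its axis, 2 mm below its underside; z up.
- lamp_carton: Loose. The largest of the three red cartons (lamp holder), 46 (x) x 53 (y) x 56 (z) mm. About 0.08 kg. Origin: centre of its underside; z up. 
- plug_carton_tall: Loose. Small red spark-plug carton standing up, 26 (x) x 27 (y) x 34 (z) mm. About 0.05 kg. Origin: centre of its underside; z up. 
- plug_carton_flat: Loose. Small red spark-plug carton lying down, 26 (x) x 35 (y) x 26 (z) mm. About 0.05 kg. Origin: centre of its underside; z up. 
- tape_measure: Bystander, loose, leave alone. Dark green tape measure standing on its foot left of the work, 32 (x) x 79 (y) x 62 (z) mm. Origin: centre of its underside; z up. 
- yellow_screwdriver: Bystander, loose, leave alone. Screwdriver with a yellow handle lying near the right end of the bench grinder, 202 mm long along its y, handle towards +y, 29 mm wide, 28 mm high. Origin: centre of its underside; z up. 

How it is judged:
By the outcome, as a careful person would: the job done as asked, in the order asked, and still so for the second after the job is handed in, with the robot touching nothing.
It also fails if it takes over 128 s, if anything falls off the work surface, if the arm or the gripper's body presses on something with over 40 N, if the wrist force passes 120 N, or if a joint passes its speed limit or range.

## Working session

There is one attempt and no reset: what is moved stays moved. The work goes in short steps, Python scripts to look and compute and a tool call to move; the robot and the scene stay as the last step left them, time stands still between calls to the robot, and variables do not carry over. Pictures are saved under pics/ and viewed, at most 14 in all, crops included, and the job is handed in when it is done.

Besides the shell and the picture viewer there is one more tool, called after "Emit:" by a JSON object that holds its "fn" and its "kwargs", one argument or row to a line. step_arm: Moves the arm, as the interface text tells. Its arguments: {"type":"object","properties":{"commands":{"type":"array","items":{"type":"object","properties":{"slide":{"type":"array","items":{"type":"number"}},"dr":{"type":"array","items":{"type":"number"}},"jaw":{"type":"number"}}}},"newtons":{"type":"number"}},"required":["commands"]}

```bash
ls; mkdir -p pics
python3 - <<'E'
from cell import arm
import cv2,numpy as np
print(arm.sense())
for n in("side","top"):
    c=arm.capture(n); cv2.imwrite(f"pics/{n}0.png",c["pixels"]); np.savez(f"{n}0.npz",**c)
    R=cv2.Rodrigues(np.array(c["rvec"]))[0]; print(n,c["fx"],c["cx"],c["cy"],"cam",-R.T@np.array(c["tvec"]).ravel(),R[2], (c["depth"]>0).mean())
E
```

```text
pics
{'time': 0.0, 'qpos': array([ 1.15563526e+00,  3.53620850e-01,  1.63411052e+00, -7.62957440e-06,
        1.15520125e+00, -2.38819827e-03]), 'dq': array([-7.76593150e-04, -1.05403784e-03,  6.17727335e-04, -5.38491152e-04,
        1.00606982e-03, -7.42893980e-05]), 'joint_torque': array([ 6.06261910e-04, -5.93834102e+01, -3.34214580e+01,  6.96047070e-02,
        2.36697786e-02, -5.56921259e-05]), 'ee_pos': array([0.25051993, 0.57206732, 0.21389085]), 'orientation': array([-1.35448371e-04,  2.04922813e-01,  9.78777907e-01, -6.56158294e-04]), 'wrist_force': array([ 1.26213774, -0.3018254 , -0.79573509]), 'torque': array([-0.0588586 ,  0.03190187, -0.01616589]), 'grip_force': 0.0, 'width': 0.09201500057202226}
side 414.7090311478835 250.2834786279428 191.46599246344357 cam [ 0.20200712 -0.69948398  0.76547365] [ 0.31685525  0.70792897 -0.6312205 ] 0.9962412516276041
top 408.08277101239315 256.81459618381496 191.49402593883238 cam [0.49084942 0.13977541 1.31707141] [ 6.77315461e-02  7.35867518e-04 -9.97703311e-01] 0.9961395263671875
```

View pics/side0.png

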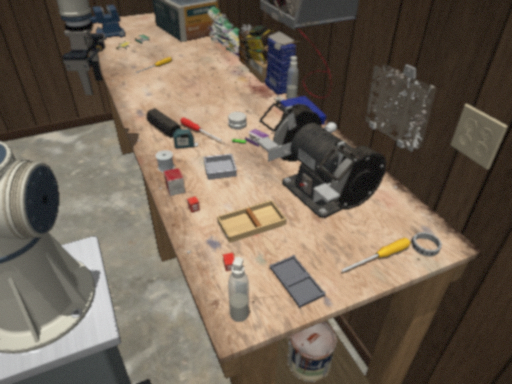

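View pics/top0.png

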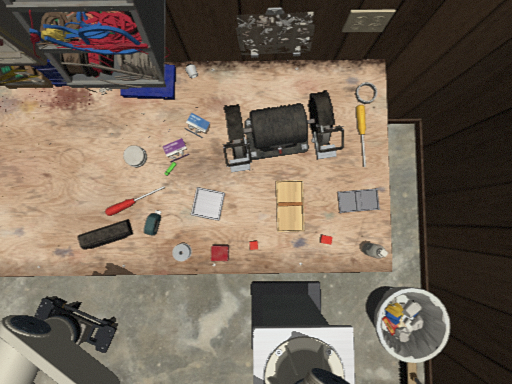

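The side view shows the bottle at (238,290), the flat plug carton at (229,261), the tray at (297,281), the tote at (252,221), the tall plug carton at (193,204), the lamp carton at (175,182), the spool at (164,160), the bin at (220,167) and the tape at (182,135). The same items in the top view are at (375,250), (326,239), (358,201), (290,205), (254,245), (220,253), (181,252), (208,204) and (152,222).

```bash
cat > h.py <<'E'
import numpy as np,cv2
def load(n): return dict(np.load(n+".npz"))
def cam(c): return cv2.Rodrigues(np.array(c["rvec"]).ravel())[0],np.array(c["tvec"]).ravel()
def cloud(c):
    R,t=cam(c); v,u=np.mgrid[:384,:512]; d=c["depth"]
    P=np.stack([(u-c["cx"])/c["fx"]*d,(v-c["cy"])/c["fy"]*d,d],-1)
    return (P-t)@R
def rays(c,uv,z):
    R,t=cam(c); uv=np.asarray(uv,float).reshape(-1,2)
    d=np.c_[(uv[:,0]-c["cx"])/c["fx"],(uv[:,1]-c["cy"])/c["fy"],np.ones(len(uv))]@R; o=-R.T@t
    return (o+d*((z-o[2])/d[:,2])[:,None])
E
python3 - <<'E'
from h import *
np.set_printoptions(precision=4,suppress=True)
B={'bottle':(360,235,390,262),'flat':(317,230,335,248),'tall':(246,236,262,253),'lamp':(208,240,233,265),'spool':(170,240,194,264),'bin':(188,183,230,224),'tote':(272,176,308,236),'tray':(333,184,384,217),'tape':(142,206,164,238)}
t=load("top0");P=cloud(t)
print("bench z",[np.round(np.median(P[y:y+8,x:x+8,2]),4) for x,y in((335,220),(270,240),(200,225),(240,200))])
for n,(a,b,c,d) in B.items():
    p=P[b:d,a:c].reshape(-1,3); zz=p[:,2]
    hi=np.percentile(zz,98)
    m=p[zz>max(.006,hi*.75)] if n not in('bin','tote','tray') else p[(zz>hi*.6)]
    r=cv2.minAreaRect((m[:,:2]*1000).astype(np.float32))
    print(n,"ztop %.3f"%hi,len(m),"c",np.round(r[0],1),"size",np.round(r[1],1),"ang",round(r[2],1),"mean",m.mean(0))
im=cv2.imread("pics/top0.png")[175:270,140:400]; cv2.imwrite("pics/topz.png",cv2.resize(im,None,fx=3,fy=3,interpolation=cv2.INTER_CUBIC))
im=cv2.imread("pics/side0.png")[125:325,130:345]; cv2.imwrite("pics/sidez.png",cv2.resize(im,None,fx=2.9,fy=2.9,interpolation=cv2.INTER_CUBIC))
# side clouds
s=load("side0");Q=cloud(s)
def near(n,cx,cy,w,zlo,zhi):
    m=Q.reshape(-1,3); m=m[(abs(m[:,0]-cx)<w)&(abs(m[:,1]-cy)<w)&(m[:,2]>zlo)&(m[:,2]<zhi)]
    r=cv2.minAreaRect((m[:,:2]*1000).astype(np.float32)); print("side",n,len(m),np.round(r[0],1),np.round(r[1],1),round(r[2],1),m.mean(0))
for n,w,zl,zh in(('bottle',.05,.02,.14),('flat',.03,.021,.03),('tall',.03,.029,.04),('lamp',.045,.05,.062),('spool',.04,.042,.055),('tape',.05,.02,.07)):
    a,b,c,d=B[n]; p=P[b:d,a:c].reshape(-1,3);m=p[p[:,2]>.015]; near(n,*np.median(m,0)[:2],w,zl,zh)
g=P[85:175,215:350]; g=g[g[...,2]>.05]; print("grinder min x",np.percentile(g[:,0],1),g.min(0),g.max(0))
E
```

```text
bench z [np.float64(0.0006), np.float64(0.0002), np.float64(-0.0001), np.float64(0.0003)]
bottle ztop 0.171 102 c [ 394.9 -210.1] size [24.5 29. ] ang 42.5 mean [ 0.3945 -0.2061  0.1553]
flat ztop 0.030 84 c [449.5  25.7] size [241.3  26.3] ang 76.3 mean [ 0.4255 -0.0722  0.042 ]
tall ztop 0.037 74 c [410.5 154.6] size [25.1 25.3] ang 89.4 mean [0.4104 0.1542 0.0343]
lamp ztop 0.060 257 c [417.9 206.9] size [ 61.5 188.4] ang 29.3 mean [0.3892 0.2585 0.0614]
spool ztop 0.053 224 c [442.9 275.3] size [ 51.  285.8] ang 26.0 mean [0.393  0.3775 0.0596]
bin ztop 0.029 196 c [530.1 240. ] size [212.2  91.5] ang 78.2 mean [0.5393 0.2924 0.0853]
tote ztop 0.025 316 c [533.9  66.6] size [144.8 162.6] ang 89.0 mean [0.5361 0.0383 0.0506]
tray ztop 0.015 261 c [538.8 -52.4] size [ 68.5 390.1] ang 4.1 mean [ 0.5468 -0.176   0.0275]
tape ztop 0.063 199 c [469.  316.5] size [350.6  61.9] ang 87.0 mean [0.479  0.47   0.0637]
side bottle 808 [ 390.5 -218.2] [31.4 40.7] 63.1 [ 0.3886 -0.2256  0.0852]
side flat 123 [425.3 -77.2] [36.5 25.4] 77.1 [ 0.4244 -0.0773  0.0255]
side tall 73 [411.4 150.6] [26.  31.3] 3.9 [0.4108 0.1501 0.0336]
side lamp 202 [389.1 257.1] [56.6 45.9] 87.6 [0.3888 0.2544 0.0557]
side spool 147 [392.9 376.8] [52.4 52. ] 49.4 [0.3929 0.3746 0.0478]
side tape 283 [480.8 467.7] [37.7 67.2] 79.0 [0.4787 0.4612 0.0439]
grinder min x 0.6341071701600535 [ 0.4908 -0.101   0.0511] [0.8663 0.2332 1.3171]
```

View pics/topz.png

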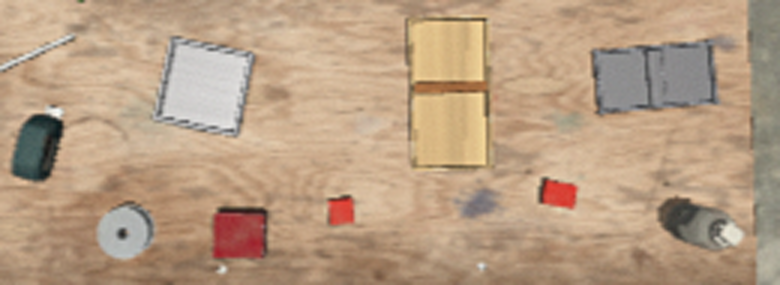

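View pics/sidez.png

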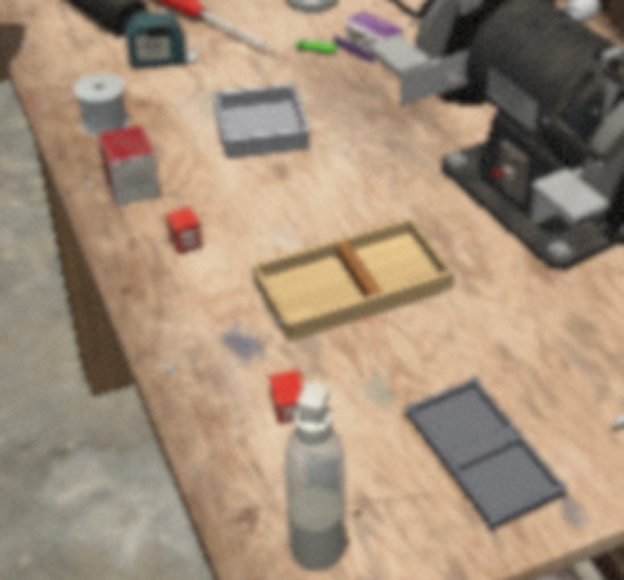

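The crops show all the items are separate and upright. The tote lies nearly along world x, the bin is turned about −10°, and the tray about +5°. Next I'm measuring with noise clipped.

Run:
```python
from h import *
np.set_printoptions(precision=4,suppress=True)
t,s=load("top0"),load("side0");C={'top':cloud(t),'side':cloud(s)}
def fit(n,cx,cy,w,zl,zh,v):
    m=C[v].reshape(-1,3); m=m[(abs(m[:,0]-cx)<w)&(abs(m[:,1]-cy)<w)&(m[:,2]>zl)&(m[:,2]<zh)]
    if len(m)<8: print(n,v,len(m));return
    r=cv2.minAreaRect((m[:,:2]*1000).astype(np.float32)); print(n,v,len(m),np.round(r[0],1),np.round(r[1],1),round(r[2],1),"mean",m.mean(0))
for v in C:
  for a in (('bottlebody',.395,-.213,.05,.02,.136),('bottletop',.395,-.213,.05,.145,.18),('flat',.425,-.077,.035,.022,.033),('tall',.411,.151,.03,.029,.04),('lamp',.389,.256,.045,.05,.063),('spool',.393,.375,.04,.042,.056),('tote',.535,.045,.1,.017,.03),('bin',.535,.29,.07,.018,.033),('tray',.54,-.165,.08,.009,.018),('tape',.48,.465,.06,.03,.07)): fit(*a,v)
# bottle circle fit from side body
Q=C['side'].reshape(-1,3)
from scipy.optimize import least_squares
for v in C:
  Q=C[v].reshape(-1,3);m=Q[(np.hypot(Q[:,0]-.392,Q[:,1]+.213)<.045)&(Q[:,2]>.02)&(Q[:,2]<.125)]
  r=least_squares(lambda p:np.hypot(m[:,0]-p[0],m[:,1]-p[1])-.021,[.392,-.21],loss='soft_l1',f_scale=.001); print(v,'bottle circ',r.x)
  m=Q[(np.hypot(Q[:,0]-.393,Q[:,1]-.375)<.05)&(Q[:,2]>.008)&(Q[:,2]<.055)]
# tote/tray/bin contours
im=t["pixels"]; hsv=cv2.cvtColor(im,cv2.COLOR_BGR2HSV)
P=C['top']
gz=P[...,2]
for xl in np.arange(.60,.80,.02):
    m=(P[...,0]>xl)&(P[...,0]<xl+.02)&(abs(P[...,1]-.045)<.2)&(gz<.4); print("x%.2f"%xl,"zmax",np.round([gz[m&(abs(P[...,1]-y)<.025)].max() for y in(-.105,-.055,-.005,.045,.095,.145,.195)],3))
```

```text
bottlebody top 205 [ 394.9 -205.2] [32.7 41.3] 75.5 mean [ 0.3969 -0.1977  0.0931]
bottletop top 74 [ 394.5 -209.4] [23.  23.8] 34.4 mean [ 0.3945 -0.2075  0.1632]
flat top 84 [425.  -74.5] [34.5 25.2] 79.9 mean [ 0.4246 -0.0748  0.0266]
tall top 74 [410.5 154.6] [25.1 25.3] 89.4 mean [0.4104 0.1542 0.0343]
lamp top 256 [388.8 260.2] [52.4 43.3] 89.0 mean [0.3888 0.259  0.0565]
spool top 221 [392.6 379.8] [49.4 50. ] 0.3 mean [0.3922 0.3796 0.0483]
tote top 298 [533.4  37.3] [ 86.1 162.3] 89.4 mean [0.5365 0.0362 0.022 ]
bin top 186 [542.4 299.2] [91.4 91.4] 78.0 mean [0.5418 0.2997 0.026 ]
tray top 250 [ 528.3 -184. ] [107.8 128.7] 3.9 mean [ 0.5477 -0.1766  0.0124]
tape top 249 [480.6 472. ] [31.1 66.7] 73.9 mean [0.4807 0.4701 0.0536]
bottlebody side 793 [ 390.5 -218.2] [31.4 40.7] 63.1 mean [ 0.3885 -0.2256  0.0842]
bottletop side 190 [ 394.1 -213.3] [26.  23.1] 67.8 mean [ 0.393  -0.2157  0.1605]
flat side 120 [425.3 -77.2] [36.5 25.4] 77.1 mean [ 0.4245 -0.0769  0.0256]
tall side 73 [411.4 150.6] [26.  31.3] 3.9 mean [0.4108 0.1501 0.0336]
lamp side 202 [389.1 257.1] [56.6 45.9
[... 380 characters left out ...]
ean [0.4785 0.4623 0.0484]
top bottle circ [ 0.3935 -0.2111]
side bottle circ [ 0.3943 -0.2112]
x0.60 zmax [0.006 0.008 0.026 0.026 0.024 0.008 0.006]
x0.62 zmax [0.008 0.006 0.007 0.008 0.009 0.136 0.191]
x0.64 zmax [0.007 0.008 0.007 0.009 0.007 0.203 0.197]
x0.66 zmax [0.14  0.2   0.007 0.008 0.009 0.221 0.175]
x0.68 zmax [0.202 0.212 0.211 0.063 0.062 0.244 0.247]
x0.70 zmax [0.225 0.23  0.234 0.174 0.181 0.249 0.247]
x0.72 zmax [0.24  0.245 0.246 0.188 0.191 0.195 0.222]
x0.74 zmax [0.237 0.218 0.229 0.197 0.197 0.197 0.222]
x0.76 zmax [0.003 0.218 0.22  0.197 0.199 0.195 0.22 ]
x0.78 zmax [0.004 0.22  0.218 0.194 0.193 0.19  0.211]
x0.80 zmax [0.008 0.217 0.212 0.186 0.181 0.169 0.198]
```

Emit:
{"fn": "step_arm", "kwargs": {
  "commands": [
    {"slide":[-0.172,-0.143,0],"dr":[0,0,-23.7],"jaw":-1},
    {"slide":[-0.172,-0.143,0],"dr":[0,0,-23.7],"jaw":-1},
    {"slide":[-0.172,-0.143,0],"dr":[0,0,-23.7],"jaw":-1},
    {"slide":[-0.172,-0.143,0],"dr":[0,0,-23.7],"jaw":-1},
    {"slide":[-0.172,-0.143,0],"dr":[0,0,-23.7],"jaw":-1}
  ]
}}

```text
time: 0.6
ee_pos: [0.3516, 0.3691, 0.2143]
orientation: [-0.0, 0.0, 1.0, -0.001]
wrist_force: [0.1, -0.7, 0.7]
width: 0.0919
grip_force: 0.0
```

Emit:
{"fn": "step_arm", "kwargs": {
  "commands": [
    {"slide":[-0.02,-0.25,0]},
    {"slide":[-0.02,-0.25,0]},
    {"slide":[-0.02,-0.25,0]},
    {"slide":[-0.02,-0.25,0]},
    {"slide":[-0.02,-0.25,0]}
  ]
}}

```text
schema error: expected keys slide, dr, jaw
```

Emit:
{"fn": "step_arm", "kwargs": {
  "commands": [
    {"slide":[-0.02,-0.25,0]},
    {"slide":[-0.02,-0.25,0]},
    {"slide":[-0.02,-0.25,0]},
    {"slide":[-0.02,-0.25,0]},
    {"slide":[-0.02,-0.25,0]}
  ]
}}

```text
schema error: expected keys slide, dr, jaw
```

Emit:
{"fn": "step_arm", "kwargs": {
  "commands": [
    {"slide":[0,-0.08,0]},
    {"slide":[0,-0.08,0]},
    {"slide":[0,-0.08,0]},
    {"slide":[0,-0.08,0]},
    {"slide":[0,-0.08,0]}
  ]
}}

```text
schema error: expected keys slide, dr, jaw
```

Emit:
{"fn": "step_arm", "kwargs": {
  "commands": [
    {"slide":[-0.02,-0.25,0],"dr":[0,0,0],"jaw":-1},
    {"slide":[-0.02,-0.25,0],"dr":[0,0,0],"jaw":-1},
    {"slide":[-0.02,-0.25,0],"dr":[0,0,0],"jaw":-1},
    {"slide":[-0.02,-0.25,0],"dr":[0,0,0],"jaw":-1},
    {"slide":[-0.02,-0.25,0],"dr":[0,0,0],"jaw":-1}
  ]
}}

```text
time: 1.1
ee_pos: [0.3706, 0.1215, 0.2146]
orientation: [0.0, -0.001, 1.0, -0.0]
wrist_force: [1.0, -0.1, 0.5]
width: 0.0923
grip_force: 0.0
```

Emit:
{"fn": "step_arm", "kwargs": {
  "commands": [
    {"slide":[-0.02,-0.25,0],"dr":[0,0,0],"jaw":-1},
    {"slide":[-0.02,-0.25,0],"dr":[0,0,0],"jaw":-1},
    {"slide":[-0.02,-0.25,0],"dr":[0,0,0],"jaw":-1},
    {"slide":[-0.02,-0.25,0],"dr":[0,0,0],"jaw":-1},
    {"slide":[-0.02,-0.25,0],"dr":[0,0,0],"jaw":-1}
  ]
}}

```text
time: 1.6
ee_pos: [0.3908, -0.128, 0.2147]
orientation: [0.0, -0.0, 1.0, -0.0]
wrist_force: [1.2, 0.4, -0.3]
width: 0.0918
grip_force: 0.0
```

Emit:
{"fn": "step_arm", "kwargs": {
  "commands": [
    {"slide":[0,-0.08,0],"dr":[0,0,0],"jaw":-1},
    {"slide":[0,-0.08,0],"dr":[0,0,0],"jaw":-1},
    {"slide":[0,-0.08,0],"dr":[0,0,0],"jaw":-1},
    {"slide":[0,-0.08,0],"dr":[0,0,0],"jaw":-1},
    {"slide":[0,-0.08,0],"dr":[0,0,0],"jaw":-1}
  ]
}}

```text
time: 2.1
ee_pos: [0.391, -0.205, 0.2143]
orientation: [-0.0, -0.001, 1.0, 0.0]
wrist_force: [-0.2, -0.0, 0.0]
width: 0.0919
grip_force: 0.0
```

Emit:
{"fn": "step_arm", "kwargs": {
  "commands": [
    {"slide":[-0.003,-0.006,0.02],"dr":[0,0,0],"jaw":-1},
    {"slide":[-0.003,-0.006,0.06],"dr":[0,0,0],"jaw":-1},
    {"slide":[-0.003,-0.006,0.1],"dr":[0,0,0],"jaw":-1},
    {"slide":[-0.003,-0.006,0.118],"dr":[0,0,0],"jaw":-1},
    {"slide":[-0.003,-0.006,0.118],"dr":[0,0,0],"jaw":-1}
  ]
}}

```text
time: 2.6
ee_pos: [0.3926, -0.2096, 0.0945]
orientation: [-0.002, -0.001, 1.0, 0.001]
wrist_force: [-0.3, 0.7, -0.0]
width: 0.0922
grip_force: 0.0
```

Emit:
{"fn": "step_arm", "kwargs": {
  "commands": [
    {"slide":[0,0,0],"dr":[0,0,0],"jaw":-0.1},
    {"slide":[0,0,0],"dr":[0,0,0],"jaw":0},
    {"slide":[0,0,0],"dr":[0,0,0],"jaw":0.2},
    {"slide":[0,0,0],"dr":[0,0,0],"jaw":0.3},
    {"slide":[0,0,0],"dr":[0,0,0],"jaw":0.3}
  ],
  "newtons": 15
}}

```text
time: 3.1
ee_pos: [0.3946, -0.212, 0.0972]
orientation: [0.001, -0.0, 1.0, -0.0]
wrist_force: [0.1, -0.6, -0.9]
width: 0.0537
grip_force: 0.0
```

Emit:
{"fn": "step_arm", "kwargs": {
  "commands": [
    {"slide":[0,0,0],"dr":[0,0,0],"jaw":0.5},
    {"slide":[0,0,0],"dr":[0,0,0],"jaw":0.5},
    {"slide":[0,0,0],"dr":[0,0,0],"jaw":0.5},
    {"slide":[0,0,0],"dr":[0,0,0],"jaw":0.5},
    {"slide":[0,0,0],"dr":[0,0,0],"jaw":0.5}
  ],
  "newtons": 15
}}

```text
time: 3.6
ee_pos: [0.3944, -0.212, 0.0967]
orientation: [0.0, -0.0, 1.0, -0.0]
wrist_force: [-0.8, 0.5, 2.8]
width: 0.0418
grip_force: 15.0
```

Emit:
{"fn": "step_arm", "kwargs": {
  "commands": [
    {"slide":[0,0,-0.006],"dr":[0,0,0],"jaw":0.5},
    {"slide":[0,0,-0.02],"dr":[0,0,0],"jaw":0.5},
    {"slide":[0,0,-0.036],"dr":[0,0,0],"jaw":0.5},
    {"slide":[0,0,-0.047],"dr":[0,0,0],"jaw":0.5},
    {"slide":[0,0,-0.05],"dr":[0,0,0],"jaw":0.5}
  ]
}}

```text
time: 4.1
ee_pos: [0.3948, -0.2121, 0.1477]
orientation: [0.001, -0.0, 1.0, -0.0]
wrist_force: [-0.1, -0.2, -1.9]
width: 0.0415
grip_force: 15.0
```

Emit:
{"fn": "step_arm", "kwargs": {
  "commands": [
    {"slide":[-0.005,0.007,0],"dr":[0,0,0],"jaw":0.5},
    {"slide":[-0.015,0.021,0],"dr":[0,0,0],"jaw":0.5},
    {"slide":[-0.03,0.042,0],"dr":[0,0,0],"jaw":0.5},
    {"slide":[-0.045,0.062,0],"dr":[0,0,0],"jaw":0.5},
    {"slide":[-0.06,0.083,0],"dr":[0,0,0],"jaw":0.5}
  ]
}}

```text
time: 4.6
ee_pos: [0.4544, -0.1274, 0.1458]
orientation: [-0.001, -0.0, 1.0, 0.0]
wrist_force: [-0.5, -1.0, -1.7]
width: 0.0416
grip_force: 15.0
```

Emit:
{"fn": "step_arm", "kwargs": {
  "commands": [
    {"slide":[-0.015,0.021,0],"dr":[0,0,0],"jaw":0.5},
    {"slide":[-0.03,0.042,0],"dr":[0,0,0],"jaw":0.5},
    {"slide":[-0.045,0.062,0],"dr":[0,0,0],"jaw":0.5},
    {"slide":[-0.06,0.083,0],"dr":[0,0,0],"jaw":0.5},
    {"slide":[-0.075,0.104,0],"dr":[0,0,0],"jaw":0.5}
  ]
}}

```text
time: 5.1
ee_pos: [0.5292, -0.0231, 0.1456]
orientation: [-0.001, -0.0, 1.0, 0.0]
wrist_force: [-0.0, -0.1, -1.3]
width: 0.0415
grip_force: 15.0
```

Emit:
{"fn": "step_arm", "kwargs": {
  "commands": [
    {"slide":[-0.013,0.018,0],"dr":[0,0,0],"jaw":0.5},
    {"slide":[-0.025,0.035,0],"dr":[0,0,0],"jaw":0.5},
    {"slide":[-0.035,0.049,0],"dr":[0,0,0],"jaw":0.5},
    {"slide":[-0.042,0.058,0],"dr":[0,0,0],"jaw":0.5},
    {"slide":[-0.045,0.061,0],"dr":[0,0,0],"jaw":0.5}
  ]
}}

```text
time: 5.6
ee_pos: [0.5744, 0.0372, 0.1461]
orientation: [-0.0, -0.001, 1.0, 0.0]
wrist_force: [0.8, -0.5, -2.6]
width: 0.0413
grip_force: 15.0
```

```bash
cat > shot.py <<'E'
import sys,cv2,numpy as np
from cell import arm
n=sys.argv[1]
o=[]
for k,b in(("side",(130,120,345,325)),("top",(140,130,400,270))):
    c=arm.capture(k); np.savez(f"{k}_{n}.npz",**c); x,y,X,Y=b
    o.append(cv2.resize(c["pixels"][y:Y,x:X],None,fx=300/(Y-y),fy=300/(Y-y),interpolation=cv2.INTER_CUBIC))
w=max(i.shape[1] for i in o); o=[cv2.copyMakeBorder(i,0,0,0,w-i.shape[1],cv2.BORDER_CONSTANT) for i in o]
cv2.imwrite(f"pics/{n}.png",np.vstack(o))
E
python3 shot.py a
```

```text
(no output)
```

View pics/a.png

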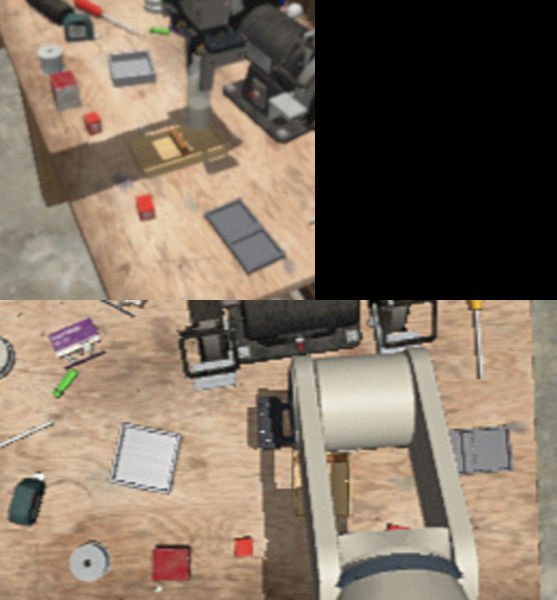

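The bottle hangs upright over the back bay, with its base at about (200,125) in the crop. Lowering it now.

Emit:
{"fn": "step_arm", "kwargs": {
  "commands": [
    {"slide":[0,0,0.008],"dr":[0,0,0],"jaw":0.5},
    {"slide":[0,0,0.018],"dr":[0,0,0],"jaw":0.5},
    {"slide":[0,0,0.028],"dr":[0,0,0],"jaw":0.5},
    {"slide":[0,0,0.036],"dr":[0,0,0],"jaw":0.5},
    {"slide":[0,0,0.04],"dr":[0,0,0],"jaw":0.5}
  ]
}}

```text
time: 6.2
ee_pos: [0.5733, 0.036, 0.1052]
orientation: [-0.001, -0.0, 1.0, -0.0]
wrist_force: [-0.5, 0.3, -1.6]
width: 0.0418
grip_force: 15.0
```

Emit:
{"fn": "step_arm", "kwargs": {
  "commands": [
    {"slide":[0,0,0.002],"dr":[0,0,0],"jaw":0.5},
    {"slide":[0,0,0.004],"dr":[0,0,0],"jaw":0.5},
    {"slide":[0,0,0.005],"dr":[0,0,0],"jaw":0.5},
    {"slide":[0,0,0.005],"dr":[0,0,0],"jaw":0.5},
    {"slide":[0,0,0.005],"dr":[0,0,0],"jaw":0.5}
  ]
}}

```text
time: 6.7
ee_pos: [0.5743, 0.0363, 0.1018]
orientation: [0.0, -0.0, 1.0, 0.0]
wrist_force: [0.6, 0.4, -0.9]
width: 0.042
grip_force: 15.0
```

Emit:
{"fn": "step_arm", "kwargs": {
  "commands": [
    {"slide":[0,0,0.001],"dr":[0,0,0],"jaw":0.5},
    {"slide":[0,0,0.001],"dr":[0,0,0],"jaw":0.5},
    {"slide":[0,0,0.002],"dr":[0,0,0],"jaw":0.5},
    {"slide":[0,0,0.002],"dr":[0,0,0],"jaw":0.5},
    {"slide":[0,0,0.002],"dr":[0,0,0],"jaw":0.5}
  ]
}}

```text
time: 7.2
ee_pos: [0.5747, 0.0362, 0.1007]
orientation: [0.001, -0.0, 1.0, -0.0]
wrist_force: [-1.9, -0.8, 9.6]
width: 0.0417
grip_force: 15.0
```

Emit:
{"fn": "step_arm", "kwargs": {
  "commands": [
    {"slide":[0,0,-0.001],"dr":[0,0,0],"jaw":0.08},
    {"slide":[0,0,-0.001],"dr":[0,0,0],"jaw":0.0},
    {"slide":[0,0,-0.001],"dr":[0,0,0],"jaw":-0.2},
    {"slide":[0,0,-0.001],"dr":[0,0,0],"jaw":-0.5},
    {"slide":[0,0,-0.001],"dr":[0,0,0],"jaw":-0.5}
  ]
}}

```text
time: 7.7
ee_pos: [0.574, 0.0363, 0.1004]
orientation: [-0.0, -0.0, 1.0, -0.0]
wrist_force: [1.4, -0.9, 0.3]
width: 0.0674
grip_force: 0.0
```

Emit:
{"fn": "step_arm", "kwargs": {
  "commands": [
    {"slide":[0,0,-0.01],"dr":[0,0,0],"jaw":-0.5},
    {"slide":[0,0,-0.03],"dr":[0,0,0],"jaw":-0.5},
    {"slide":[0,0,-0.06],"dr":[0,0,0],"jaw":-0.5},
    {"slide":[0,0,-0.09],"dr":[0,0,0],"jaw":-0.5},
    {"slide":[0,0,-0.11],"dr":[0,0,0],"jaw":-0.5}
  ]
}}

```text
time: 8.2
ee_pos: [0.5748, 0.0364, 0.2135]
orientation: [0.001, -0.0, 1.0, 0.0]
wrist_force: [0.5, 0.3, -0.3]
width: 0.0692
grip_force: 0.0
```

Emit:
{"fn": "step_arm", "kwargs": {
  "commands": [
    {"slide":[0.091,0.171,0],"dr":[0,0,0],"jaw":-0.5},
    {"slide":[0.091,0.171,0],"dr":[0,0,0],"jaw":-0.7},
    {"slide":[0.091,0.171,0],"dr":[0,0,0],"jaw":-1},
    {"slide":[0.091,0.171,0],"dr":[0,0,0],"jaw":-1},
    {"slide":[0.091,0.171,0],"dr":[0,0,0],"jaw":-1}
  ]
}}

```text
time: 8.7
ee_pos: [0.4807, 0.2109, 0.2114]
orientation: [-0.0, -0.002, 1.0, 0.001]
wrist_force: [1.2, 0.3, 0.0]
width: 0.0921
grip_force: 0.0
```

Emit:
{"fn": "step_arm", "kwargs": {
  "commands": [
    {"slide":[0.091,0.171,0],"dr":[0,0,0],"jaw":-1},
    {"slide":[0.091,0.171,0],"dr":[0,0,0],"jaw":-1},
    {"slide":[0.091,0.171,0],"dr":[0,0,0],"jaw":-1},
    {"slide":[0.091,0.171,0],"dr":[0,0,0],"jaw":-1},
    {"slide":[0.091,0.171,0],"dr":[0,0,0],"jaw":-1}
  ]
}}

```text
time: 9.2
ee_pos: [0.3903, 0.3817, 0.2113]
orientation: [0.0, -0.002, 1.0, 0.001]
wrist_force: [0.7, -0.4, 0.2]
width: 0.0922
grip_force: 0.0
```

Emit:
{"fn": "step_arm", "kwargs": {
  "commands": [
    {"slide":[0,0,0.03],"dr":[0,0,0],"jaw":-1},
    {"slide":[0,0,0.07],"dr":[0,0,0],"jaw":-1},
    {"slide":[0,0,0.11],"dr":[0,0,0],"jaw":-1},
    {"slide":[0,0,0.13],"dr":[0,0,0],"jaw":-1},
    {"slide":[0,0,0.13],"dr":[0,0,0],"jaw":-1}
  ]
}}

```text
time: 9.7
ee_pos: [0.391, 0.3757, 0.0782]
orientation: [-0.002, -0.0, 1.0, -0.002]
wrist_force: [-0.0, -0.3, 0.4]
width: 0.0919
grip_force: 0.0
```

Emit:
{"fn": "step_arm", "kwargs": {
  "commands": [
    {"slide":[0,0,0.02],"dr":[0,0,0],"jaw":-1},
    {"slide":[0,0,0.04],"dr":[0,0,0],"jaw":-1},
    {"slide":[0,0,0.054],"dr":[0,0,0],"jaw":-1},
    {"slide":[0,0,0.059],"dr":[0,0,0],"jaw":-1},
    {"slide":[0,0,0.059],"dr":[0,0,0],"jaw":-1}
  ]
}}

```text
time: 10.2
ee_pos: [0.3921, 0.378, 0.0218]
orientation: [-0.0, -0.0, 1.0, -0.0]
wrist_force: [-0.0, 0.1, 0.7]
width: 0.0917
grip_force: 0.0
```

Emit:
{"fn": "step_arm", "kwargs": {
  "commands": [
    {"slide":[0,0,0],"dr":[0,0,0],"jaw":-0.3},
    {"slide":[0,0,0],"dr":[0,0,0],"jaw":-0.2},
    {"slide":[0,0,0],"dr":[0,0,0],"jaw":0},
    {"slide":[0,0,0],"dr":[0,0,0],"jaw":0.1},
    {"slide":[0,0,0],"dr":[0,0,0],"jaw":0.2}
  ],
  "newtons": 15
}}

```text
time: 10.7
ee_pos: [0.3918, 0.3782, 0.0218]
orientation: [0.0, -0.0, 1.0, 0.0]
wrist_force: [-0.1, -0.3, -0.2]
width: 0.0539
grip_force: 0.0
```

Emit:
{"fn": "step_arm", "kwargs": {
  "commands": [
    {"slide":[0,0,0],"dr":[0,0,0],"jaw":0.4},
    {"slide":[0,0,0],"dr":[0,0,0],"jaw":0.4},
    {"slide":[0,0,0],"dr":[0,0,0],"jaw":0.4},
    {"slide":[0,0,0],"dr":[0,0,0],"jaw":0.4},
    {"slide":[0,0,0],"dr":[0,0,0],"jaw":0.4}
  ]
}}

```text
time: 11.2
ee_pos: [0.3918, 0.3782, 0.0217]
orientation: [0.0, -0.0, 1.0, 0.0]
wrist_force: [-1.1, -0.4, 3.6]
width: 0.0478
grip_force: 15.0
```

Emit:
{"fn": "step_arm", "kwargs": {
  "commands": [
    {"slide":[0,0,-0.008],"dr":[0,0,0],"jaw":0.4},
    {"slide":[0,0,-0.03],"dr":[0,0,0],"jaw":0.4},
    {"slide":[0,0,-0.06],"dr":[0,0,0],"jaw":0.4},
    {"slide":[0,0,-0.09],"dr":[0,0,0],"jaw":0.4},
    {"slide":[0,0,-0.1],"dr":[0,0,0],"jaw":0.4}
  ]
}}

```text
time: 11.7
ee_pos: [0.3929, 0.3792, 0.1245]
orientation: [0.001, -0.0, 1.0, 0.001]
wrist_force: [-0.2, 0.0, -1.1]
width: 0.0477
grip_force: 15.0
```

Emit:
{"fn": "step_arm", "kwargs": {
  "commands": [
    {"slide":[-0.003,-0.01,0],"dr":[0,0,0],"jaw":0.4},
    {"slide":[-0.009,-0.03,0],"dr":[0,0,0],"jaw":0.4},
    {"slide":[-0.018,-0.06,0],"dr":[0,0,0],"jaw":0.4},
    {"slide":[-0.028,-0.095,0],"dr":[0,0,0],"jaw":0.4},
    {"slide":[-0.038,-0.13,0],"dr":[0,0,0],"jaw":0.4}
  ]
}}

```text
time: 12.2
ee_pos: [0.429, 0.2459, 0.1198]
orientation: [-0.001, -0.001, 1.0, -0.001]
wrist_force: [0.6, 0.1, -0.8]
width: 0.048
grip_force: 15.0
```

Emit:
{"fn": "step_arm", "kwargs": {
  "commands": [
    {"slide":[-0.01,-0.035,0],"dr":[0,0,0],"jaw":0.4},
    {"slide":[-0.02,-0.07,0],"dr":[0,0,0],"jaw":0.4},
    {"slide":[-0.031,-0.105,0],"dr":[0,0,0],"jaw":0.4},
    {"slide":[-0.04,-0.135,0],"dr":[0,0,0],"jaw":0.4},
    {"slide":[-0.048,-0.162,0],"dr":[0,0,0],"jaw":0.4}
  ]
}}

```text
time: 12.7
ee_pos: [0.4769, 0.0838, 0.1199]
orientation: [-0.001, -0.0, 1.0, -0.0]
wrist_force: [0.7, -0.3, -1.4]
width: 0.0476
grip_force: 15.0
```

Emit:
{"fn": "step_arm", "kwargs": {
  "commands": [
    {"slide":[-0.006,-0.02,0],"dr":[0,0,0],"jaw":0.4},
    {"slide":[-0.011,-0.037,0],"dr":[0,0,0],"jaw":0.4},
    {"slide":[-0.014,-0.046,0],"dr":[0,0,0],"jaw":0.4},
    {"slide":[-0.015,-0.05,0],"dr":[0,0,0],"jaw":0.4},
    {"slide":[-0.015,-0.05,0],"dr":[0,0,0],"jaw":0.4}
  ]
}}

```text
time: 13.2
ee_pos: [0.4925, 0.036, 0.1209]
orientation: [-0.001, -0.0, 1.0, -0.0]
wrist_force: [0.5, 0.6, -1.7]
width: 0.0476
grip_force: 15.0
```

Emit:
{"fn": "step_arm", "kwargs": {
  "commands": [
    {"slide":[0,0,0.02],"dr":[0,0,0],"jaw":0.4},
    {"slide":[0,0,0.045],"dr":[0,0,0],"jaw":0.4},
    {"slide":[0,0,0.07],"dr":[0,0,0],"jaw":0.4},
    {"slide":[0,0,0.085],"dr":[0,0,0],"jaw":0.4},
    {"slide":[0,0,0.088],"dr":[0,0,0],"jaw":0.4}
  ]
}}

```text
time: 13.7
ee_pos: [0.4914, 0.0369, 0.0319]
orientation: [-0.002, -0.001, 1.0, -0.0]
wrist_force: [0.6, -0.6, -1.4]
width: 0.0476
grip_force: 15.0
```

Emit:
{"fn": "step_arm", "kwargs": {
  "commands": [
    {"slide":[0,0,0.002],"dr":[0,0,0],"jaw":0.4},
    {"slide":[0,0,0.004],"dr":[0,0,0],"jaw":0.4},
    {"slide":[0,0,0.006],"dr":[0,0,0],"jaw":0.4},
    {"slide":[0,0,0.007],"dr":[0,0,0],"jaw":0.4},
    {"slide":[0,0,0.007],"dr":[0,0,0],"jaw":0.4}
  ]
}}

```text
time: 14.2
ee_pos: [0.4933, 0.0362, 0.0269]
orientation: [0.0, -0.0, 1.0, 0.0]
wrist_force: [-0.4, -0.4, -0.6]
width: 0.048
grip_force: 15.0
```

Emit:
{"fn": "step_arm", "kwargs": {
  "commands": [
    {"slide":[0,0,0.001],"dr":[0,0,0],"jaw":0.4},
    {"slide":[0,0,0.001],"dr":[0,0,0],"jaw":0.4},
    {"slide":[0,0,0.001],"dr":[0,0,0],"jaw":-0.1},
    {"slide":[0,0,0.001],"dr":[0,0,0],"jaw":-0.3},
    {"slide":[0,0,0.001],"dr":[0,0,0],"jaw":-0.5}
  ]
}}

```text
time: 14.7
ee_pos: [0.4931, 0.0362, 0.0256]
orientation: [0.0, -0.0, 1.0, -0.0]
wrist_force: [-0.2, -0.9, 0.1]
width: 0.0646
grip_force: 0.0
```

Emit:
{"fn": "step_arm", "kwargs": {
  "commands": [
    {"slide":[0,0,-0.01],"dr":[0,0,0],"jaw":-0.5},
    {"slide":[0,0,-0.03],"dr":[0,0,0],"jaw":-0.5},
    {"slide":[0,0,-0.06],"dr":[0,0,0],"jaw":-0.5},
    {"slide":[0,0,-0.09],"dr":[0,0,0],"jaw":-0.5},
    {"slide":[0,0,-0.1],"dr":[0,0,0],"jaw":-0.5}
  ]
}}

```text
time: 15.2
ee_pos: [0.4947, 0.0363, 0.1289]
orientation: [0.002, -0.0, 1.0, 0.0]
wrist_force: [0.4, -0.0, 0.3]
width: 0.0689
grip_force: 0.0
```

Emit:
{"fn": "step_arm", "kwargs": {
  "commands": [
    {"slide":[0.104,0.2225,0],"dr":[0,0,0],"jaw":-1},
    {"slide":[0.104,0.2225,0],"dr":[0,0,0],"jaw":-1},
    {"slide":[0.104,0.2225,0],"dr":[0,0,0],"jaw":-1},
    {"slide":[0.104,0.2225,0],"dr":[0,0,0],"jaw":-1},
    {"slide":[0.104,0.2225,0],"dr":[0,0,0],"jaw":-1}
  ]
}}

```text
time: 15.7
ee_pos: [0.3875, 0.2603, 0.1256]
orientation: [0.0, -0.0, 1.0, 0.0]
wrist_force: [1.2, -0.0, -1.0]
width: 0.0918
grip_force: 0.0
```

Emit:
{"fn": "step_arm", "kwargs": {
  "commands": [
    {"slide":[0,0,0],"dr":[0,0,0],"jaw":-1},
    {"slide":[0,0,0.02],"dr":[0,0,0],"jaw":-1},
    {"slide":[0,0,0.05],"dr":[0,0,0],"jaw":-1},
    {"slide":[0,0,0.06],"dr":[0,0,0],"jaw":-1},
    {"slide":[0,0,0.06],"dr":[0,0,0],"jaw":-1}
  ]
}}

```text
time: 16.2
ee_pos: [0.388, 0.2574, 0.0644]
orientation: [-0.001, -0.0, 1.0, -0.001]
wrist_force: [0.4, 0.2, 1.4]
width: 0.092
grip_force: 0.0
```

Emit:
{"fn": "step_arm", "kwargs": {
  "commands": [
    {"slide":[0,0,0.015],"dr":[0,0,2],"jaw":-1},
    {"slide":[0,0,0.03],"dr":[0,0,2],"jaw":-1},
    {"slide":[0,0,0.038],"dr":[0,0,2],"jaw":-0.6},
    {"slide":[0,0,0.038],"dr":[0,0,2],"jaw":-0.4},
    {"slide":[0,0,0.038],"dr":[0,0,2],"jaw":-0.3}
  ]
}}

```text
time: 16.7
ee_pos: [0.3894, 0.2587, 0.0282]
orientation: [0.0, 0.017, 1.0, 0.0]
wrist_force: [0.5, 0.1, 1.3]
width: 0.0695
grip_force: 0.0
```

Emit:
{"fn": "step_arm", "kwargs": {
  "commands": [
    {"slide":[0,0,0],"dr":[0,0,0],"jaw":-0.2},
    {"slide":[0,0,0],"dr":[0,0,0],"jaw":-0.1},
    {"slide":[0,0,0],"dr":[0,0,0],"jaw":0},
    {"slide":[0,0,0],"dr":[0,0,0],"jaw":0.3},
    {"slide":[0,0,0],"dr":[0,0,0],"jaw":0.3}
  ],
  "newtons": 15
}}

```text
time: 17.2
ee_pos: [0.3892, 0.2588, 0.0282]
orientation: [0.0, 0.017, 1.0, 0.0]
wrist_force: [-0.3, -1.4, 6.0]
width: 0.0525
grip_force: 15.0
```

Emit:
{"fn": "step_arm", "kwargs": {
  "commands": [
    {"slide":[0,0,-0.008],"dr":[0,0,0],"jaw":0.3},
    {"slide":[0,0,-0.025],"dr":[0,0,0],"jaw":0.3},
    {"slide":[0,0,-0.045],"dr":[0,0,0],"jaw":0.3},
    {"slide":[0,0,-0.06],"dr":[0,0,0],"jaw":0.3},
    {"slide":[0,0,-0.06],"dr":[0,0,0],"jaw":0.3}
  ]
}}

```text
time: 17.7
ee_pos: [0.39, 0.2594, 0.0896]
orientation: [0.001, 0.017, 1.0, 0.001]
wrist_force: [0.7, 0.2, -1.6]
width: 0.0525
grip_force: 15.0
```

Emit:
{"fn": "step_arm", "kwargs": {
  "commands": [
    {"slide":[-0.015,0.004,0],"dr":[0,0,0],"jaw":0.3},
    {"slide":[-0.04,0.012,0],"dr":[0,0,2],"jaw":0.3},
    {"slide":[-0.07,0.02,0],"dr":[0,0,4],"jaw":0.3},
    {"slide":[-0.1,0.029,0],"dr":[0,0,6],"jaw":0.3},
    {"slide":[-0.125,0.036,0],"dr":[0,0,8],"jaw":0.3}
  ]
}}

```text
time: 18.2
ee_pos: [0.5172, 0.2907, 0.0863]
orientation: [-0.0, 0.088, 0.996, -0.0]
wrist_force: [0.6, 0.6, -1.2]
width: 0.0522
grip_force: 15.0
```

Emit:
{"fn": "step_arm", "kwargs": {
  "commands": [
    {"slide":[-0.015,0.007,0],"dr":[0,0,1],"jaw":0.3},
    {"slide":[-0.024,0.011,0],"dr":[0,0,2],"jaw":0.3},
    {"slide":[-0.0264,0.0118,0],"dr":[0,0,2],"jaw":0.3},
    {"slide":[-0.0264,0.0118,0.01],"dr":[0,0,2],"jaw":0.3},
    {"slide":[-0.0264,0.0118,0.02],"dr":[0,0,2],"jaw":0.3}
  ]
}}

```text
time: 18.7
ee_pos: [0.5422, 0.2971, 0.0666]
orientation: [-0.0, 0.104, 0.995, -0.0]
wrist_force: [0.2, 0.6, -1.8]
width: 0.0525
grip_force: 15.0
```

Emit:
{"fn": "step_arm", "kwargs": {
  "commands": [
    {"slide":[0,0,0.01],"dr":[0,0,0],"jaw":0.3},
    {"slide":[0,0,0.02],"dr":[0,0,0],"jaw":0.3},
    {"slide":[0,0,0.027],"dr":[0,0,0],"jaw":0.3},
    {"slide":[0,0,0.032],"dr":[0,0,0],"jaw":0.3},
    {"slide":[0,0,0.034],"dr":[0,0,0],"jaw":0.3}
  ]
}}

```text
time: 19.2
ee_pos: [0.5428, 0.2973, 0.0329]
orientation: [-0.0, 0.104, 0.995, -0.0]
wrist_force: [-0.2, 0.3, -1.3]
width: 0.0527
grip_force: 15.0
```

Emit:
{"fn": "step_arm", "kwargs": {
  "commands": [
    {"slide":[0,0,0.001],"dr":[0,0,0],"jaw":0.3},
    {"slide":[0,0,0.001],"dr":[0,0,0],"jaw":-0.2},
    {"slide":[0,0,0.001],"dr":[0,0,0],"jaw":-0.3},
    {"slide":[0,0,0.001],"dr":[0,0,0],"jaw":-0.5},
    {"slide":[0,0,0.001],"dr":[0,0,0],"jaw":-0.6}
  ]
}}

```text
time: 19.7
ee_pos: [0.5433, 0.2975, 0.0329]
orientation: [0.0, 0.104, 0.995, 0.0]
wrist_force: [-0.1, -0.9, -0.2]
width: 0.0725
grip_force: 0.0
```

Emit:
{"fn": "step_arm", "kwargs": {
  "commands": [
    {"slide":[0,0,-0.01],"dr":[0,0,0],"jaw":-0.6},
    {"slide":[0,0,-0.03],"dr":[0,0,0],"jaw":-0.6},
    {"slide":[0,0,-0.06],"dr":[0,0,0],"jaw":-0.6},
    {"slide":[0,0,-0.085],"dr":[0,0,0],"jaw":-0.6},
    {"slide":[0,0,-0.09],"dr":[0,0,0],"jaw":-0.6}
  ]
}}

```text
time: 20.2
ee_pos: [0.5449, 0.2984, 0.1264]
orientation: [0.002, 0.104, 0.995, 0.002]
wrist_force: [0.4, 0.6, 1.1]
width: 0.0735
grip_force: 0.0
```

Emit:
{"fn": "step_arm", "kwargs": {
  "commands": [
    {"slide":[0.0988,-0.1698,0],"dr":[0,0,-12],"jaw":-0.6},
    {"slide":[0.0988,-0.1698,0],"dr":[0,0,-12],"jaw":-0.6},
    {"slide":[0.0988,-0.1698,0],"dr":[0,0,-12],"jaw":-0.6},
    {"slide":[0.0988,-0.1698,0],"dr":[0,0,-12],"jaw":-0.6},
    {"slide":[0.0988,-0.1698,0],"dr":[0,0,-12],"jaw":-0.6}
  ]
}}

```text
time: 20.7
ee_pos: [0.4055, 0.148, 0.1214]
orientation: [-0.003, 0.0, 1.0, -0.001]
wrist_force: [-0.3, 0.3, -0.2]
width: 0.0738
grip_force: 0.0
```

Emit:
{"fn": "step_arm", "kwargs": {
  "commands": [
    {"slide":[0,0,0],"dr":[0,0,0],"jaw":-0.6},
    {"slide":[0,0,0.02],"dr":[0,0,0],"jaw":-0.6},
    {"slide":[0,0,0.05],"dr":[0,0,0],"jaw":-0.6},
    {"slide":[0,0,0.07],"dr":[0,0,0],"jaw":-0.6},
    {"slide":[0,0,0.07],"dr":[0,0,0],"jaw":-0.6}
  ]
}}

```text
time: 21.2
ee_pos: [0.4106, 0.152, 0.0505]
orientation: [-0.002, -0.001, 1.0, -0.001]
wrist_force: [-0.1, -0.3, 0.6]
width: 0.0736
grip_force: 0.0
```

Emit:
{"fn": "step_arm", "kwargs": {
  "commands": [
    {"slide":[0,0,0.015],"dr":[0,0,0],"jaw":-0.6},
    {"slide":[0,0,0.03],"dr":[0,0,0],"jaw":-0.6},
    {"slide":[0,0,0.04],"dr":[0,0,0],"jaw":-0.6},
    {"slide":[0,0,0.04],"dr":[0,0,0],"jaw":-0.3},
    {"slide":[0,0,0.04],"dr":[0,0,0],"jaw":0}
  ]
}}

```text
time: 21.7
ee_pos: [0.4117, 0.1521, 0.013]
orientation: [0.0, -0.001, 1.0, 0.0]
wrist_force: [-0.4, 0.5, 1.0]
width: 0.0595
grip_force: 0.0
```

Emit:
{"fn": "step_arm", "kwargs": {
  "commands": [
    {"slide":[0,0,0],"dr":[0,0,0],"jaw":0.2},
    {"slide":[0,0,0],"dr":[0,0,0],"jaw":0.3},
    {"slide":[0,0,0],"dr":[0,0,0],"jaw":0.4},
    {"slide":[0,0,0],"dr":[0,0,0],"jaw":0.6},
    {"slide":[0,0,0],"dr":[0,0,0],"jaw":0.7}
  ],
  "newtons": 12
}}

```text
time: 22.2
ee_pos: [0.4115, 0.1518, 0.0128]
orientation: [0.0, -0.0, 1.0, 0.0]
wrist_force: [0.4, 0.2, 3.3]
width: 0.0266
grip_force: 11.7
```

Emit:
{"fn": "step_arm", "kwargs": {
  "commands": [
    {"slide":[0,0,-0.01],"dr":[0,0,0],"jaw":0.7},
    {"slide":[0,0,-0.035],"dr":[0,0,0],"jaw":0.7},
    {"slide":[0,0,-0.06],"dr":[0,0,0],"jaw":0.7},
    {"slide":[0,-0.01,-0.07],"dr":[0,0,0],"jaw":0.7},
    {"slide":[0,-0.03,-0.07],"dr":[0,0,0],"jaw":0.7}
  ]
}}

```text
time: 22.7
ee_pos: [0.4125, 0.122, 0.0843]
orientation: [0.002, -0.001, 1.0, 0.001]
wrist_force: [0.7, -0.8, -0.6]
width: 0.0267
grip_force: 11.8
```

Emit:
{"fn": "step_arm", "kwargs": {
  "commands": [
    {"slide":[0,-0.035,0],"dr":[0,0,0],"jaw":0.7},
    {"slide":[0,-0.075,0],"dr":[0,0,0],"jaw":0.7},
    {"slide":[0,-0.12,0],"dr":[0,0,0],"jaw":0.7},
    {"slide":[0,-0.165,0],"dr":[0,0,0],"jaw":0.7},
    {"slide":[0,-0.2,0],"dr":[0,0,0],"jaw":0.7}
  ]
}}

```text
time: 23.2
ee_pos: [0.4106, -0.0808, 0.0826]
orientation: [-0.0, -0.0, 1.0, -0.0]
wrist_force: [0.8, 1.2, -0.4]
width: 0.0271
grip_force: 11.8
```

Emit:
{"fn": "step_arm", "kwargs": {
  "commands": [
    {"slide":[-0.02,-0.03,0],"dr":[0,0,0],"jaw":0.7},
    {"slide":[-0.05,-0.065,0],"dr":[0,0,0],"jaw":0.7},
    {"slide":[-0.08,-0.1,0],"dr":[0,0,0],"jaw":0.7},
    {"slide":[-0.11,-0.124,0],"dr":[0,0,0],"jaw":0.7},
    {"slide":[-0.13,-0.139,0],"dr":[0,0,0],"jaw":0.7}
  ]
}}

```text
time: 23.7
ee_pos: [0.5428, -0.22, 0.0824]
orientation: [0.0, 0.0, 1.0, -0.0]
wrist_force: [-0.2, 0.0, -0.8]
width: 0.0267
grip_force: 11.8
```

Emit:
{"fn": "step_arm", "kwargs": {
  "commands": [
    {"slide":[-0.0095,0,0],"dr":[0,0,0],"jaw":0.7},
    {"slide":[-0.0095,0,0.015],"dr":[0,0,0],"jaw":0.7},
    {"slide":[-0.0095,0,0.035],"dr":[0,0,0],"jaw":0.7},
    {"slide":[-0.0095,0,0.05],"dr":[0,0,0],"jaw":0.7},
    {"slide":[-0.0095,0,0.058],"dr":[0,0,0],"jaw":0.7}
  ]
}}

```text
time: 24.2
ee_pos: [0.5488, -0.2159, 0.0224]
orientation: [-0.002, -0.001, 1.0, 0.001]
wrist_force: [-0.6, -0.7, -1.5]
width: 0.0266
grip_force: 11.8
```

Emit:
{"fn": "step_arm", "kwargs": {
  "commands": [
    {"slide":[0,0,0.003],"dr":[0,0,0],"jaw":0.7},
    {"slide":[0,0,0.006],"dr":[0,0,0],"jaw":0.7},
    {"slide":[0,0,0.008],"dr":[0,0,0],"jaw":0.7},
    {"slide":[0,0,0.008],"dr":[0,0,0],"jaw":0.7},
    {"slide":[0,0,0.008],"dr":[0,0,0],"jaw":0.7}
  ]
}}

```text
time: 24.7
ee_pos: [0.5514, -0.2173, 0.017]
orientation: [0.0, -0.0, 1.0, -0.0]
wrist_force: [-1.1, -0.2, 0.0]
width: 0.0266
grip_force: 11.8
```

Emit:
{"fn": "step_arm", "kwargs": {
  "commands": [
    {"slide":[0,0,0],"dr":[0,0,0],"jaw":0.38},
    {"slide":[0,0,0],"dr":[0,0,0],"jaw":0.3},
    {"slide":[0,0,0],"dr":[0,0,0],"jaw":0.2},
    {"slide":[0,0,0],"dr":[0,0,0],"jaw":0},
    {"slide":[0,0,0],"dr":[0,0,0],"jaw":0}
  ]
}}

```text
time: 25.2
ee_pos: [0.5511, -0.2171, 0.0166]
orientation: [-0.0, -0.0, 1.0, -0.0]
wrist_force: [0.9, 0.4, 0.1]
width: 0.0458
grip_force: 0.0
```

Emit:
{"fn": "step_arm", "kwargs": {
  "commands": [
    {"slide":[0,0,-0.01],"dr":[0,0,0],"jaw":0},
    {"slide":[0,0,-0.03],"dr":[0,0,0],"jaw":0},
    {"slide":[0,0,-0.055],"dr":[0,0,0],"jaw":-0.3},
    {"slide":[0,0,-0.07],"dr":[0,0,0],"jaw":-0.6},
    {"slide":[0,0,-0.07],"dr":[0,0,0],"jaw":-0.6}
  ]
}}

```text
time: 25.7
ee_pos: [0.5526, -0.2178, 0.0891]
orientation: [0.002, -0.0, 1.0, -0.001]
wrist_force: [0.2, 0.5, -0.3]
width: 0.0677
grip_force: 0.0
```

Emit:
{"fn": "step_arm", "kwargs": {
  "commands": [
    {"slide":[0.126,0.1415,0],"dr":[0,0,11],"jaw":-0.6},
    {"slide":[0.126,0.1415,0],"dr":[0,0,11],"jaw":-0.6},
    {"slide":[0.126,0.1415,0],"dr":[0,0,11],"jaw":-0.6},
    {"slide":[0.126,0.1415,0],"dr":[0,0,11],"jaw":-0.6},
    {"slide":[0.126,0.1415,0],"dr":[0,0,11],"jaw":-0.6}
  ]
}}

```text
time: 26.2
ee_pos: [0.4197, -0.0729, 0.0854]
orientation: [-0.003, 0.095, 0.996, 0.0]
wrist_force: [0.6, -0.6, 0.3]
width: 0.0734
grip_force: 0.0
```

Emit:
{"fn": "step_arm", "kwargs": {
  "commands": [
    {"slide":[0,0,0],"dr":[0,0,0],"jaw":-0.6},
    {"slide":[0,0,0.01],"dr":[0,0,0],"jaw":-0.6},
    {"slide":[0,0,0.03],"dr":[0,0,0],"jaw":-0.6},
    {"slide":[0,0,0.045],"dr":[0,0,0],"jaw":-0.6},
    {"slide":[0,0,0.045],"dr":[0,0,0],"jaw":-0.6}
  ]
}}

```text
time: 26.7
ee_pos: [0.4243, -0.0763, 0.0394]
orientation: [-0.002, 0.096, 0.995, 0.0]
wrist_force: [-0.1, 1.2, -0.4]
width: 0.0734
grip_force: 0.0
```

Emit:
{"fn": "step_arm", "kwargs": {
  "commands": [
    {"slide":[0,0,0.01],"dr":[0,0,0],"jaw":-0.6},
    {"slide":[0,0,0.022],"dr":[0,0,0],"jaw":-0.6},
    {"slide":[0,0,0.03],"dr":[0,0,0],"jaw":-0.4},
    {"slide":[0,0,0.03],"dr":[0,0,0],"jaw":-0.1},
    {"slide":[0,0,0.03],"dr":[0,0,0],"jaw":0.1}
  ]
}}

```text
time: 27.2
ee_pos: [0.4251, -0.0758, 0.0116]
orientation: [-0.0, 0.095, 0.995, -0.0]
wrist_force: [-0.2, 0.8, -0.2]
width: 0.0519
grip_force: 0.0
```

Emit:
{"fn": "step_arm", "kwargs": {
  "commands": [
    {"slide":[0,0,0],"dr":[0,0,0],"jaw":0.2},
    {"slide":[0,0,0],"dr":[0,0,0],"jaw":0.3},
    {"slide":[0,0,0],"dr":[0,0,0],"jaw":0.5},
    {"slide":[0,0,0],"dr":[0,0,0],"jaw":0.5},
    {"slide":[0,0,0],"dr":[0,0,0],"jaw":0.5}
  ]
}}

```text
time: 27.7
ee_pos: [0.4254, -0.0758, 0.012]
orientation: [0.0, 0.095, 0.995, -0.0]
wrist_force: [-0.5, -0.5, 6.1]
width: 0.0341
grip_force: 12.0
```

Emit:
{"fn": "step_arm", "kwargs": {
  "commands": [
    {"slide":[0,0,-0.008],"dr":[0,0,0],"jaw":0.5},
    {"slide":[0,0,-0.025],"dr":[0,0,0],"jaw":0.5},
    {"slide":[0,0,-0.045],"dr":[0,0,0],"jaw":0.5},
    {"slide":[-0.01,-0.004,-0.05],"dr":[0,0,0],"jaw":0.5},
    {"slide":[-0.03,-0.011,-0.05],"dr":[0,0,0],"jaw":0.5}
  ]
}}

```text
time: 28.2
ee_pos: [0.4527, -0.0924, 0.0625]
orientation: [0.001, 0.095, 0.995, -0.0]
wrist_force: [1.4, 0.2, -0.6]
width: 0.0339
grip_force: 12.0
```

Emit:
{"fn": "step_arm", "kwargs": {
  "commands": [
    {"slide":[-0.03,-0.011,0],"dr":[0,0,-4],"jaw":0.5},
    {"slide":[-0.06,-0.023,0],"dr":[0,0,-8],"jaw":0.5},
    {"slide":[-0.085,-0.032,0],"dr":[0,0,-11],"jaw":0.5},
    {"slide":[-0.1,-0.0375,0],"dr":[0,0,-11],"jaw":0.5},
    {"slide":[-0.1024,-0.0385,0],"dr":[0,0,-11],"jaw":0.5}
  ]
}}

```text
time: 28.7
ee_pos: [0.5476, -0.1508, 0.0613]
orientation: [0.001, -0.0, 1.0, -0.0]
wrist_force: [0.4, -0.0, -0.1]
width: 0.0336
grip_force: 12.0
```

Lower it to z of about 0.016.

Emit:
{"fn": "step_arm", "kwargs": {
  "commands": [
    {"slide":[0,0,0.01],"dr":[0,0,0],"jaw":0.5},
    {"slide":[0,0,0.024],"dr":[0,0,0],"jaw":0.5},
    {"slide":[0,0,0.036],"dr":[0,0,0],"jaw":0.5},
    {"slide":[0,0,0.043],"dr":[0,0,0],"jaw":0.5},
    {"slide":[0,0,0.046],"dr":[0,0,0],"jaw":0.5}
  ]
}}

```text
time: 29.2
ee_pos: [0.5443, -0.1488, 0.015]
orientation: [-0.001, -0.0, 1.0, 0.0]
wrist_force: [-5.8, 4.0, 19.4]
width: 0.0339
grip_force: 12.0
```

Emit:
{"fn": "step_arm", "kwargs": {
  "commands": [
    {"slide":[0,0,0],"dr":[0,0,0],"jaw":0.5},
    {"slide":[0,0,0],"dr":[0,0,0],"jaw":0.5},
    {"slide":[0,0,0],"dr":[0,0,0],"jaw":0.5},
    {"slide":[0,0,0],"dr":[0,0,0],"jaw":0.5}
  ]
}}

```text
time: 29.6
ee_pos: [0.5455, -0.1494, 0.0156]
orientation: [0.0, -0.0, 1.0, -0.0]
wrist_force: [-0.0, -1.2, -0.3]
width: 0.0339
grip_force: 12.0
```

Emit:
{"fn": "step_arm", "kwargs": {
  "commands": [
    {"slide":[0,0,0],"dr":[0,0,0],"jaw":0.22},
    {"slide":[0,0,0],"dr":[0,0,0],"jaw":0.15},
    {"slide":[0,0,0],"dr":[0,0,0],"jaw":0},
    {"slide":[0,0,0],"dr":[0,0,0],"jaw":-0.05},
    {"slide":[0,0,0],"dr":[0,0,0],"jaw":-0.05}
  ]
}}

```text
time: 30.1
ee_pos: [0.5456, -0.1495, 0.0156]
orientation: [0.0, -0.0, 1.0, -0.0]
wrist_force: [-0.7, -0.2, 0.4]
width: 0.0483
grip_force: 0.0
```

Emit:
{"fn": "step_arm", "kwargs": {
  "commands": [
    {"slide":[0,0,-0.01],"dr":[0,0,0],"jaw":-0.05},
    {"slide":[0,0,-0.04],"dr":[0,0,0],"jaw":-0.05},
    {"slide":[0,0,-0.08],"dr":[0,0,0],"jaw":-0.05},
    {"slide":[0,0,-0.13],"dr":[0,0,0],"jaw":-0.05},
    {"slide":[0,0,-0.18],"dr":[0,0,0],"jaw":-0.05}
  ]
}}

```text
time: 30.6
ee_pos: [0.545, -0.1493, 0.1979]
orientation: [-0.0, -0.0, 1.0, 0.0]
wrist_force: [1.3, -0.9, -0.1]
width: 0.0481
grip_force: 0.0
```

Emit:
{"fn": "step_arm", "kwargs": {
  "commands": [
    {"slide":[0.22,0,-0.06],"dr":[0,0,0],"jaw":-0.05},
    {"slide":[0.22,0,-0.06],"dr":[0,0,0],"jaw":-0.05},
    {"slide":[0.22,0,-0.06],"dr":[0,0,0],"jaw":-0.05},
    {"slide":[0.22,0,-0.06],"dr":[0,0,0],"jaw":-0.05},
    {"slide":[0.22,0,-0.06],"dr":[0,0,0],"jaw":-0.05}
  ]
}}

```text
time: 31.1
ee_pos: [0.3224, -0.1491, 0.2566]
orientation: [0.0, -0.0, 1.0, -0.0]
wrist_force: [0.8, 0.0, -0.2]
width: 0.0482
grip_force: 0.0
```

Emit:
{"fn": "step_arm", "kwargs": {
  "commands": [
    {"slide":[0,-0.15,0],"dr":[0,0,0],"jaw":-0.05},
    {"slide":[0,-0.15,0],"dr":[0,0,0],"jaw":-0.05},
    {"slide":[0,-0.15,0],"dr":[0,0,0],"jaw":-0.05},
    {"slide":[0,-0.15,0],"dr":[0,0,0],"jaw":-0.05},
    {"slide":[0,-0.15,0],"dr":[0,0,0],"jaw":-0.05}
  ]
}}

```text
time: 31.6
ee_pos: [0.3251, -0.3001, 0.2558]
orientation: [-0.0, 0.001, 1.0, 0.0]
wrist_force: [-0.5, 0.3, -0.5]
width: 0.0481
grip_force: 0.0
```

```bash
python3 shot.py end
```

```text
(no output)
```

View pics/end.png

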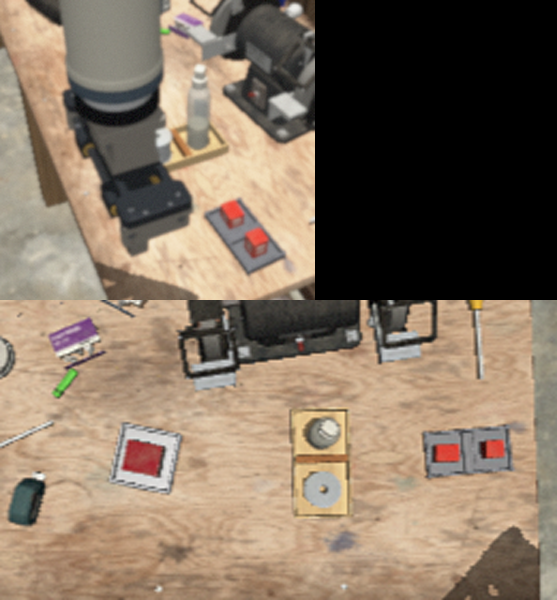

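The picture shows everything in place: bottle (323,432), spool (322,490), lamp carton (145,457) and plug cartons (447,453) and (493,449). I'll check the heights, then hand in.

Run:
```python
from h import *
A=cloud(load("top0"));P=cloud(load("top_end"))
def f(P,x,y,w,zl):
    m=P[(abs(P[...,0]-x)<w)&(abs(P[...,1]-y)<w)&(P[...,2]>zl)&(P[...,2]<.2)]; return np.round(m.mean(0),4),np.round(np.percentile(m[:,2],[20,80]),4)
for n,a in dict(spool=(.493,.036,.035,.035),lamp=(.543,.298,.04,.04),tall=(.551,-.217,.025,.022),flat=(.546,-.15,.025,.02),bottle=(.574,.036,.03,.16)).items(): print(n,*f(P,*a))
for n,a in dict(tape=(.48,.465,.07,.02),screw=(.74,-.19,.12,.01)).items(): print(n,f(A,*a)[0],f(P,*a)[0])
from cell import arm
s=arm.sense();print(s["time"],s["wrist_force"]); print(arm.close_job())
```

```text
spool [0.4933 0.0383 0.0525] [0.0506 0.0546]
lamp [0.5417 0.2983 0.0601] [0.0582 0.0626]
tall [ 0.55   -0.2135  0.0365] [0.0341 0.0403]
flat [ 0.5457 -0.1459  0.0306] [0.0284 0.0329]
bottle [0.5735 0.039  0.175 ] [0.1729 0.1772]
tape [0.4804 0.4689 0.0514] [0.4806 0.4687 0.0507]
screw [ 0.7599 -0.1624  0.0619] [ 0.7596 -0.1626  0.0609]
31.7 [-0.07142023  0.25602293  0.24387921]
the job is handed in; nothing more can be done
None
```

The job is handed in at 31.7 s: all five supplies stand upright in their places, the bottle went in before the spool, and the tape measure and screwdriver measured unmoved.

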